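Lock the mirror cell and hold the touch probe on its centre mark

ROBOT

A 6-joint arm with a two-finger parallel gripper is mounted at the origin on the work surface. World frame = base frame: x ahead of the robot, y to its left, z up, the work surface at z = 0. Lengths are in m, angles in degrees, forces in N, time in s.
With the tool pointing down it reaches from about 0.325 to 0.775 m from the base axis. Payload 5.5 kg.
Tool frame: the origin (TCP) lies at the very end of the fingers, on their centre line; the grasp point (between the pads) lies 19 mm behind it (env.hold_point_z is the distance from the TCP to the grasp point, in m); z points along the fingers, y is the line along which they close (so a half turn about z gives the same grasp; the last joint's range is limited). The gripper opens to 88 mm and grips with 3 to 60 N. Pads are 20 mm wide; open, the fingers measure 115 mm over their backs; the gripper's body (75 mm by 178 mm) begins 61 mm behind the grasp point.
Start: joints at [-73.207, 5.22, 70.514, -0, 104.267, -3.249], TCP at [0.206, -0.564, 0.223] pointing down, gripper open.
Joint ranges: [-164.24, 164.24], [-49.07, 125.15], [9.68, 141.18], [-86.29, 266.29], [3.28, 154.24], [-151.56, 151.56]. Speed limits (degrees/s): [147.25, 147.25, 172.46, 180, 180, 180].

INTERFACE

Orientations are given as [roll, pitch, yaw] about the fixed x, y, z axes, in that order (R = Rz(yaw) Ry(pitch) Rx(roll)).
In Python, from workcell import env gives the robot as it stands.
- The arm moves only by the tool play_rows, never from a script. Its argument "steps" is a list of rows, each an object of numbers: "tx", "ty", "tz": the shift along the tool's x, y, z in mm; "rx", "ry", "rz": the turn, a rotation vector about the tool's x, y, z in degrees. In form: [{"tx": .., "ty": .., "tz": .., "rx": .., "ry": .., "rz": ..}, ...]. A call has exactly 5 rows; each row is the pose to reach, as a shift and turn from the pose commanded when the call began, along the tool's axes at that moment; what a row does not reach only later rows make up. A row lasts 1/10 s, in which the tool goes at most 50 mm and 8.59 degrees, less where a joint would pass 70% of its speed; a pose out of reach is approached as far as the arm can. A call with a gripper value outside its range is refused whole. "grip" is the closure, from 0 (fully open) to 1 (shut), set as the call begins (left out, the last holds). The fingers move at their own pace and stop on an object; "grip_force" is the grip in N (left out, the last holds). Time passes only in rows, so rows that repeat a pose let the fingers close, or fill a call up. It gives the time, the measured TCP pose, the force, the opening and the grip force at its end, in the units of the state.
- env.sense(): the state, without advancing time (a new reading comes with each control period).
- env.grab_frame(name): name is "side" or "top" or "wrist"; returns (picture, depth): 400x640x3 uint8, red, green, blue; 400x640 float32, m along the optical axis (not along the pixel's ray), 0 where there is no reading.
- env.camera_info(name): a dict with "intrinsics" (3x3 intrinsics, pixels), "rvec" (rotation vector, rad) and "tvec" (3), from world to camera coordinates, as OpenCV has them. Camera axes: x right, y down, z forward; pixel columns grow to the right and rows downward; lengths in m; the calibration is good to about 2 mm. A picture is of the moment at which its call begins: read the wrist's pose just before it. camera_info takes no time and is no camera call; for the wrist camera it gives the pose at the moment of the call.
- env.hand_in(): hands the job in; it is judged then, once.
The state is a dict: "clock": time; "joint_positions": joint angles; "qvel": joint speeds; "joint_torque": joint torques, N m; "tcp_pos": TCP position; "orientation": TCP orientation; "contact_force": force on the tool from outside, world axes, zero at the start; "ft_torque": the same for the moment, N m; "grip_width": finger opening in m; "grip_force": force on a finger pad.
Only numpy, scipy, OpenCV 4.12 (cv2) and the standard library are available. Lean on these libraries where they do the work, as an engineer would, in place of code of your own. Each camera call takes 0.05 s, during which the arm holds its last target. There are 200 camera calls.

TASK

Turn the mirror cell's black lock collar by its upright lever until the lever stands at the red mark on the base, and let go of the lever. Then lift the orange-handled probe out of its grey rest, bring its white tip down on the centre of the small ring mark on the mirror and keep it there upright, pressing lightly with about 3 N so that the sprung mirror sinks about 6 mm. Finish while still holding the probe there; touch the mirror with nothing but the probe tip, and leave the eyepiece barrels, spacer ring and dust plug where they are.

Things in the scene. Friction and masses are not known exactly. Their poses are not given: they have to be found in the camera images.
- stand_cell: Mirror cell stand, fixed: a dark steel disc 152 mm across and 12 mm thick on the work surface, carrying the lock collar and the mirror on its vertical axis. Origin at the centre of its underside, z up.
- collar (a joint): Angle (rad) of the captive black lock collar (96 mm across, 20 mm high, top 32 mm above the work surface) about the vertical axis of the stand. It grows counter-clockwise seen from above; range 0 to 1.3, starts between 0 and 0.4, locked at the red mark at 1.00. It has light friction (about 1.1 N at the lever) and stays where it is left; there is no stop at the mark.
- lever (a point): Grip point on the collar's lever, an upright aluminium post 14 mm in diameter with a white top, 64 mm from the stand's axis. The post rises to 80 mm above the work surface; this point is on its centre line, 65 mm above the work surface (15 mm below its top). Below 26 mm it joins a short arm to the collar.
- lock_mark (a point): Where the lever point is when the collar is exactly locked: 64 mm from the stand's axis, 65 mm above the work surface, straight above the red mark (a 10 mm wide radial stripe on the top of the base disc, with a fixed red tab 10 mm wide and 32 mm high at its outer end, 76 to 84 mm from the axis).
- mirror: Round silvery-blue mirror, 52 mm across, lying level inside the collar, top 34 mm above the work surface. It floats on springs and moves only vertically: it starts to yield at about 0.6 N and then sinks 1 mm per further 0.4 N (6 mm at 3 N), to a stop at 14 mm. Origin on the stand's axis, 34 mm below the mirror's top face, z up.
- spot (a point): Centre of the ring mark (black ring 14 mm across with a white centre) on the mirror's top face; sinks with the mirror.
- rest: Grey upright tube, fixed, 52 mm outside diameter, 60 mm high, with a 19 mm bore, in which the probe stands. Origin at the centre of its underside.
- probe_grip (a point): Grip point of the loose probe: on its axis, 95 mm above its tip, in the middle of the round orange handle (20 mm in diameter, from 56 to 130 mm above the tip, its upper end). The probe weighs about 80 g and stands upright in the rest, its aluminium flange (29 mm across, 50 to 56 mm above the tip) on the rest's top, so this point starts 105 mm above the work surface. z runs from tip to handle.
- probe_tip (a point): End of the probe's white tip (6 mm wide flat end); z points up the probe. Starts 10 mm above the work surface inside the rest; lift the probe straight up by at least 55 mm to clear the rest.
- barrel_a: Silver eyepiece barrel, 32 mm in diameter, 38 mm high, standing loose; leave alone. Origin at the centre of its underside.
- barrel_b: Second silver eyepiece barrel, the same; leave alone.
- spacer: Loose bronze spacer ring lying flat, 40 mm across, 10 mm high; leave alone. Origin at the centre of its underside.
- plug: Loose yellow rubber dust plug standing on its 30 mm flange, 24 mm high; leave alone. Origin at the centre of its underside.
Mind the look-alikes: they are no part of the job. Several things have the shape of the stand_cell; the one meant has the colours described above.

How it is judged:
By the outcome, as a careful person would: the job done as asked, in the order asked, and still so for the second after the job is handed in, while the arm keeps its last pose, push and grip.
It also fails if it takes over 48 s, if anything falls off the work surface, if the arm or the gripper's body presses on something with over 40 N, if the wrist force passes 120 N, or if a joint passes its speed limit or range.

## Working session

There is one attempt and no reset: what is moved stays moved. The work goes in short steps, Python scripts to look and compute and a tool call to move; the robot and the scene stay as the last step left them, time stands still between calls to the robot, and variables do not carry over. Pictures are saved under pics/ and viewed, at most 10 in all, crops included, and the job is handed in when it is done.

Besides the shell and the picture viewer there is one more tool, called after "Emit:" by a JSON object that holds its "method" and its "body", one argument or row to a line. play_rows: Moves the arm, as the interface text tells. Its arguments: {"type":"object","properties":{"steps":{"type":"array"},"grip":{"type":"number"},"grip_force":{"type":"number"}},"required":["steps"]}

```bash
mkdir -p pics; cat > h.py <<'E'
from workcell import env
import numpy as np, cv2
def cam(n):
    c=env.camera_info(n); K=np.array(c["intrinsics"]); R=cv2.Rodrigues(np.array(c["rvec"],float))[0]; t=np.array(c["tvec"],float).ravel()
    return K,R,t
def world(n,u,v,d,c=None):
    K,R,t=c or cam(n); p=np.linalg.inv(K)@[u,v,1]*d; return R.T@(p-t)
def onplane(n,u,v,z,c=None):
    K,R,t=c or cam(n); o=-R.T@t; r=R.T@np.linalg.inv(K)@[u,v,1]; return o+r*(z-o[2])/r[2]
def tri(a,b):  # (cam,(u,v)) each
    A=[]
    for (K,R,t),(u,v) in (a,b):
        P=K@np.c_[R,t]; A+= [u*P[2]-P[0], v*P[2]-P[1]]
    X=np.linalg.svd(np.array(A))[2][-1]; return X[:3]/X[3]
def save(n,f):
    p,d=env.grab_frame(n); cv2.imwrite(f"pics/{f}.png",p[:,:,::-1]); np.save(f"pics/{f}.npy",d); return p,d
E
python3 - <<'E'
from h import *
a,_=save("side","s0"); b,_=save("top","t0")
cv2.imwrite("pics/both.png",cv2.resize(np.vstack([a,b])[:,:,::-1],(480,600)))
for n in("side","top"):
    K,R,t=cam(n);print(n,K.round(1).tolist(),(-R.T@t).round(3),R[2].round(2))
print(env.sense()); print(env.hold_point_z)
E
```

```text
side [[379.6, 0.0, 322.8], [0.0, 379.6, 200.7], [0.0, 0.0, 1.0]] [0.332 0.876 0.665] [ 0.18 -0.84 -0.52]
top [[422.4, 0.0, 321.9], [0.0, 422.4, 199.4], [0.0, 0.0, 1.0]] [ 0.461 -0.059  1.01 ] [ 0.06 -0.03 -1.  ]
{'clock': 0.1, 'joint_positions': array([-7.32064081e+01,  5.25851593e+00,  7.05737489e+01,  8.00962604e-04,
        1.04267504e+02, -3.24793618e+00]), 'qvel': array([-0.00483307, -0.04851069, -0.09268943, -0.000328  , -0.0731773 ,
        0.04946791]), 'joint_torque': array([ 3.64935993e-03, -4.47857738e+01, -4.07570672e+01,  7.01898686e-02,
        2.83443031e-02, -1.26026416e-04]), 'tcp_pos': array([ 0.20555396, -0.56340875,  0.22163501]), 'orientation': array([-1.79900436e+02, -6.42792516e-03,  2.00417192e+01]), 'contact_force': array([ 0.67377202,  0.46992491, -0.40681976]), 'ft_torque': array([0.04451792, 0.04890271, 0.01728041]), 'grip_force': 0.0, 'grip_width': 0.08773795036576758}
0.0187
```

View pics/t0.png

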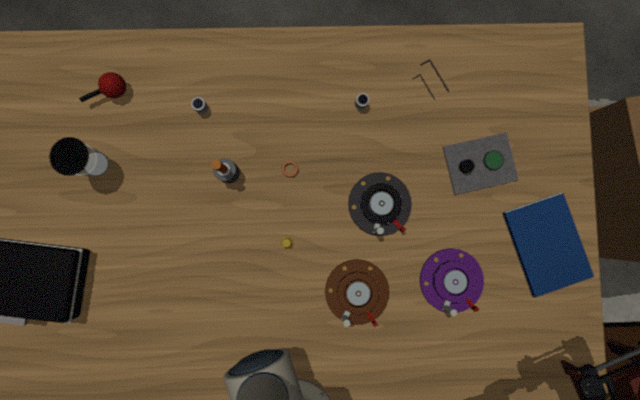

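View pics/s0.png

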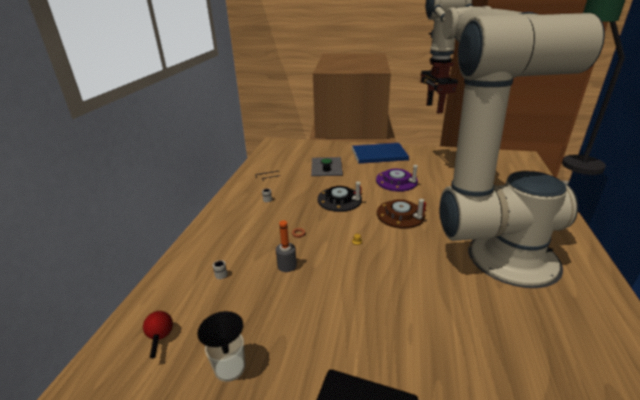

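The top view has the dark stand at (380,203), its lever top near (379,229), the red tab at (399,226) and the probe and rest near (223,170). In the side view the stand is at (340,197) and the probe at (285,245). I'll enlarge both.

```bash
python3 - <<'E'
import cv2,numpy as np
t=cv2.imread("pics/t0.png");s=cv2.imread("pics/s0.png")
def c(i,x,y,w,h,k):return cv2.resize(i[y:y+h,x:x+w],None,fx=k,fy=k,interpolation=cv2.INTER_CUBIC)
a=np.hstack([c(t,345,168,80,60,5)[:, :400],c(t,190,140,80,60,5)])
b=np.hstack([c(s,300,165,80,60,5),c(s,250,215,80,60,5)])
cv2.imwrite("pics/crop.png",np.vstack([a,b]))
E
```

```text
(no output)
```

View pics/crop.png

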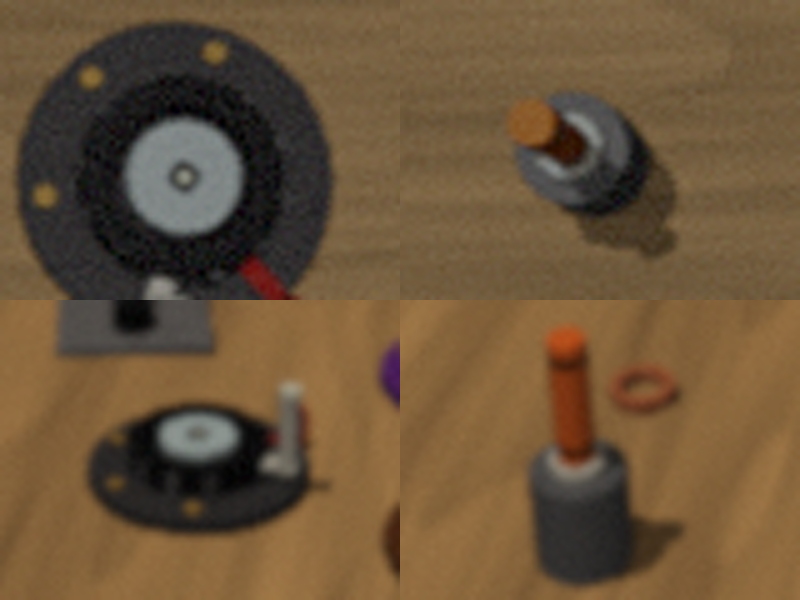

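```bash
python3 - <<'E'
from h import *
S,T=cam("side"),cam("top")
t=cv2.imread("pics/t0.png"); cv2.imwrite("pics/c2.png",cv2.resize(t[212:248,355:425],None,fx=8,fy=8,interpolation=cv2.INTER_CUBIC))
print("spot",tri((T,(381.8,203.6)),(S,(339.6,191.8))).round(4), onplane("top",381.8,203.6,.034))
print("probe top",tri((T,(216.6,164.8)),(S,(283.4,222.6))).round(4), onplane("top",216.6,164.8,.140))
print("lever top",tri((T,(379.5,231)),(S,(358.2,182.2))).round(4), onplane("side",358.2,182.2,.080))
print("spot side",onplane("side",339.6,191.8,.034),"probe side",onplane("side",283.4,222.6,.14))
print("wristcam",(-cam("wrist")[1].T@cam("wrist")[2]), cam("wrist")[1].round(2))
E
```

```text
spot [ 0.5067 -0.2238  0.0301] [ 0.50667465 -0.22315133  0.034     ]
probe top [0.5907 0.1344 0.1369] [0.59025211 0.13368666 0.14      ]
lever top [ 0.4437 -0.2083  0.0801] [ 0.44305491 -0.20863277  0.08      ]
spot side [ 0.5054028  -0.21707152  0.034     ] probe side [0.58907968 0.13869198 0.14      ]
wristcam [ 0.27786015 -0.53705724  0.38364611] [[ 0.34 -0.94 -0.  ]
 [-0.9  -0.33  0.28]
 [-0.27 -0.09 -0.96]]
```

View pics/c2.png

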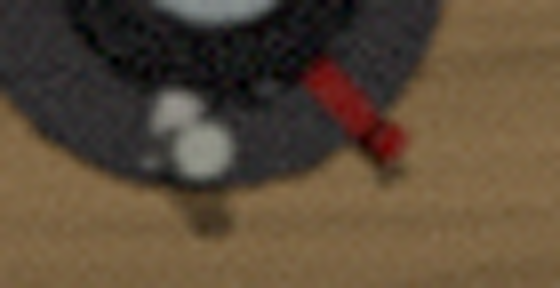

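The lever top is at (380.4,230.8) in the top view, the red tab top at (403.5,229.5) and the inner end of the stripe at (394.8,221).

```bash
cat >> h.py <<'E'
from scipy.spatial.transform import Rotation as Ro
def plan(p,yaw,s=None):
    "shift (mm) and rotvec (deg) in tool axes to reach TCP p with tool down, yaw"
    s=s or env.sense(); R0=Ro.from_euler('xyz',s["orientation"],degrees=True); R1=Ro.from_euler('xyz',[180,0,yaw],degrees=True)
    return (R0.inv().apply(np.array(p)-s["tcp_pos"])*1e3).round(1),(R0.inv()*R1).as_rotvec(degrees=True).round(1)
E
python3 - <<'E'
from h import *
c=onplane("top",381.8,203.6,.034)
l=onplane("top",380.4,230.75,.08);m=onplane("top",403.5,229.5,.032);mi=onplane("top",394.75,221,.012)
for n,p in(("lev",l),("tab",m),("stripe in",mi)):
    d=(p-c)[:2];print(n,p.round(4),np.hypot(*d).round(4),np.degrees(np.arctan2(d[1],d[0])).round(1))
S=cam("side");print(tri((cam("top"),(380.4,230.75)),(S,(358.2,182.2))).round(4))
print(plan([l[0],l[1],.15],-11))
E
```

```text
lev [ 0.4447 -0.2103  0.08  ] 0.0633 168.2
tab [ 0.4454 -0.272   0.032 ] 0.0784 -141.5
stripe in [ 0.4657 -0.2562  0.012 ] 0.0527 -141.1
[ 0.4441 -0.2105  0.0789]
(array([ 345.7, -249.7,   72.1]), array([-0.1,  0. , 31. ]))
```

Emit:
{"method": "play_rows", "body": {
  "steps": [
    {"tx":35,"ty":-25,"tz":0,"rz":4},
    {"tx":70,"ty":-50,"tz":5,"rz":8},
    {"tx":105,"ty":-75,"tz":10,"rz":12},
    {"tx":140,"ty":-100,"tz":20,"rz":16},
    {"tx":175,"ty":-125,"tz":30,"rz":20}
  ],
  "grip": 0
}}

```text
invalid input
```

```bash
python3 - <<'E'
from h import *
print(plan([.4445,-.2103,.15],-11),env.sense()["clock"])
E
```

```text
(array([ 345.5, -249.7,   72.1]), array([-0.1,  0. , 31. ])) 0.1
```

Emit:
{"method": "play_rows", "body": {
  "steps": [
    {"tx":35,"ty":-25,"tz":0,"rx":0,"ry":0,"rz":4},
    {"tx":70,"ty":-50,"tz":5,"rx":0,"ry":0,"rz":8},
    {"tx":105,"ty":-75,"tz":10,"rx":0,"ry":0,"rz":12},
    {"tx":140,"ty":-100,"tz":20,"rx":0,"ry":0,"rz":16},
    {"tx":175,"ty":-125,"tz":30,"rx":0,"ry":0,"rz":20}
  ]
}}

```text
clock: 0.6
tcp_pos: [0.3278, -0.3847, 0.192]
orientation: [-180.0, 0.0, -0.1]
contact_force: [0.7, -1.2, 0.8]
grip_width: 0.0879
grip_force: 0.0
```

```bash
python3 - <<'E'
from h import *
s=env.sense();print(plan([.4445,-.2103,.15],-11,s),s["clock"],s["tcp_pos"],s["orientation"])
E
```

```text
(array([ 116.3, -174.7,   42. ]), array([-0. ,  0. , 10.9])) 0.6 [ 0.32778206 -0.38473513  0.19200387] [-1.79988855e+02  8.96823278e-04 -1.43970938e-01]
```

Emit:
{"method": "play_rows", "body": {
  "steps": [
    {"tx":23,"ty":-35,"tz":8,"rx":0,"ry":0,"rz":3},
    {"tx":50,"ty":-74,"tz":18,"rx":0,"ry":0,"rz":6},
    {"tx":77,"ty":-114,"tz":28,"rx":0,"ry":0,"rz":9},
    {"tx":103,"ty":-154,"tz":37,"rx":0,"ry":0,"rz":10.9},
    {"tx":116.3,"ty":-174.7,"tz":42,"rx":0,"ry":0,"rz":10.9}
  ]
}}

```text
clock: 1.1
tcp_pos: [0.4443, -0.2082, 0.1493]
orientation: [-179.9, 0.1, -10.8]
contact_force: [-0.1, -0.4, 0.4]
grip_width: 0.088
grip_force: 0.0
```

```bash
python3 - <<'E'
from h import *
print(env.sense()["tcp_pos"]); C=cam("wrist"); np.savez("pics/w1c",*C); save("wrist","w1")
E
```

```text
[ 0.44425793 -0.20820495  0.14929276]
```

View pics/w1.png

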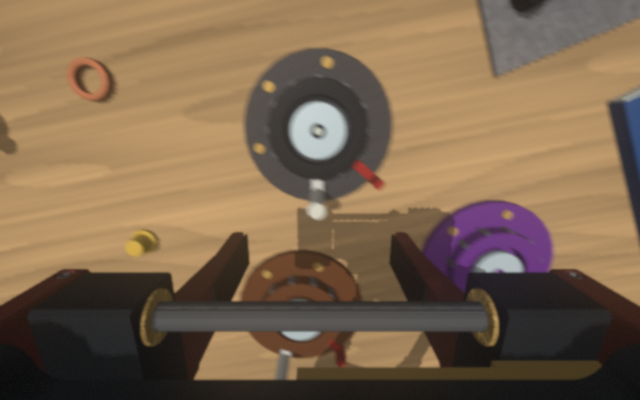

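The wrist view shows the spot at (318,131), the lever top at (317,212), the outer end of the tab at (377,183) and the inner end of the stripe at (358,166). The lever sits centrally between the fingers.

```bash
python3 - <<'E'
from h import *
z=np.load("pics/w1c.npz");C=[z[k] for k in z]
c=onplane("w",318,131,.034,C)
for n,u,v,h in(("lev",317,211.5,.08),("tab",377,182.5,.032),("in",358,166,.012)):
    p=onplane("w",u,v,h,C);d=(p-c)[:2];print(n,p.round(4),np.hypot(*d).round(4),np.degrees(np.arctan2(d[1],d[0])).round(1))
print(c)
print("tri lever",tri((C,(317,211.5)),(cam("side"),(358.2,182.2))),tri((C,(317,211.5)),(cam("top"),(380.4,230.75))))
d=np.load("pics/w1.npy");print(d[131,318],world("w",318,131,d[131,318],C),world("w",317,210,d[210,317],C))
E
```

```text
lev [ 0.4453 -0.2065  0.08  ] 0.0645 168.6
tab [ 0.4485 -0.2675  0.032 ] 0.077 -141.2
in [ 0.4647 -0.2534  0.012 ] 0.0556 -142.0
[ 0.50853169 -0.21917261  0.034     ]
tri lever [ 0.44379142 -0.2068828   0.08054844] [ 0.44545806 -0.20860657  0.08498294]
0.268946 [ 0.50854477 -0.21917694  0.03431577] [ 0.44657179 -0.2066905   0.07971691]
```

```bash
python3 - <<'E'
from h import *
print(plan([.4447,-.2075,.048],-11.5))
E
```

```text
(array([-1.000e-01,  1.600e+00,  1.006e+02]), array([-0.2,  0.1,  0.9]))
```

Emit:
{"method": "play_rows", "body": {
  "steps": [
    {"tx":0,"ty":0,"tz":25,"rx":0,"ry":0,"rz":0.5},
    {"tx":0,"ty":0,"tz":50,"rx":0,"ry":0,"rz":0.5},
    {"tx":0,"ty":0,"tz":75,"rx":0,"ry":0,"rz":0.5},
    {"tx":0,"ty":0,"tz":95,"rx":0,"ry":0,"rz":0.5},
    {"tx":0,"ty":0,"tz":101,"rx":0,"ry":0,"rz":0.5}
  ]
}}

```text
clock: 1.65
tcp_pos: [0.4416, -0.2109, 0.0466]
orientation: [-179.9, 0.3, -11.4]
contact_force: [-0.1, -0.0, -0.1]
grip_width: 0.0879
grip_force: 0.0
```

```bash
python3 - <<'E'
from h import *
s=env.sense();print(s["tcp_pos"],s["orientation"],s["clock"],s["contact_force"])
print(plan([.4447,-.2075,.048],-11.5,s))
E
```

```text
[ 0.44162651 -0.21094347  0.04663528] [-179.91951116    0.27550745  -11.36969781] 1.65 [-0.08377654 -0.01015774 -0.11411819]
(array([ 2.3, -4. , -1.4]), array([-0.1,  0.3,  0.1]))
```

Emit:
{"method": "play_rows", "body": {
  "steps": [
    {"tx":2,"ty":-3,"tz":0,"rx":0,"ry":0,"rz":0},
    {"tx":2,"ty":-3,"tz":0,"rx":0,"ry":0,"rz":0},
    {"tx":2,"ty":-3,"tz":0,"rx":0,"ry":0,"rz":0},
    {"tx":2,"ty":-3,"tz":0,"rx":0,"ry":0,"rz":0},
    {"tx":2,"ty":-3,"tz":0,"rx":0,"ry":0,"rz":0}
  ],
  "grip": 1,
  "grip_force": 8
}}

```text
clock: 2.15
tcp_pos: [0.4463, -0.2091, 0.0504]
orientation: [180.0, -0.1, -11.4]
contact_force: [-0.4, 0.2, -0.5]
grip_width: 0.051
grip_force: 0.0
```

Emit:
{"method": "play_rows", "body": {
  "steps": [
    {"tx":0,"ty":0,"tz":0,"rx":0,"ry":0,"rz":0},
    {"tx":0,"ty":0,"tz":0,"rx":0,"ry":0,"rz":0},
    {"tx":0,"ty":0,"tz":0,"rx":0,"ry":0,"rz":0},
    {"tx":0,"ty":0,"tz":0,"rx":0,"ry":0,"rz":0},
    {"tx":0,"ty":0,"tz":0,"rx":0,"ry":0,"rz":0}
  ]
}}

```text
clock: 2.65
tcp_pos: [0.4458, -0.2089, 0.0496]
orientation: [-180.0, 0.0, -11.4]
contact_force: [0.3, -0.3, -0.2]
grip_width: 0.0137
grip_force: 8.0
```

```bash
python3 - <<'E'
from h import *
s=env.sense();print({k:np.round(s[k],4) for k in("tcp_pos","orientation","contact_force","ft_torque","grip_width")})
C=cam("wrist"); np.savez("pics/w2c",*C); save("wrist","w2")
p=s["tcp_pos"]; Rt=Ro.from_euler('xyz',s["orientation"],degrees=True)
c=np.array([.5078,-.2205]); r=p[:2]-c; print(np.hypot(*r),np.degrees(np.arctan2(r[1],r[0])))
E
```

```text
{'tcp_pos': array([ 0.4458, -0.2089,  0.0496]), 'orientation': array([-1.799903e+02,  1.500000e-02, -1.135750e+01]), 'contact_force': array([ 0.2613, -0.2528, -0.2293]), 'ft_torque': array([-0.009 , -0.0137, -0.0091]), 'grip_width': np.float64(0.0137)}
0.06304833975844473 169.36634463764958
```

View pics/w2.png

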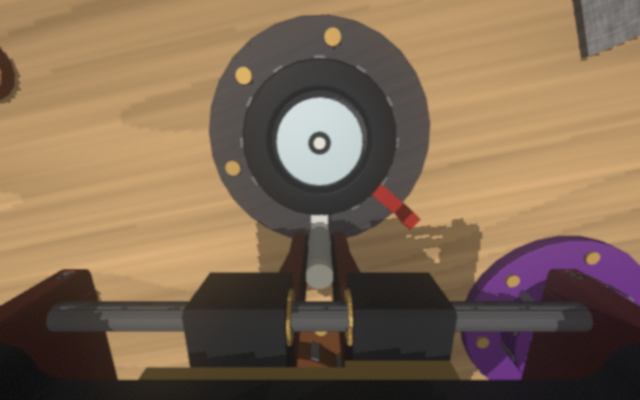

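The lever is held between the pads with its top at (319,275). The spot is at (319,143), the inner end of the stripe at (379,190) and the tab top at (412,221).

```bash
python3 - <<'E'
from h import *
z=np.load("pics/w2c.npz");C=[z[k] for k in z]
c=onplane("w",319,143,.034,C);print(c)
for n,u,v,h in(("lev",319,275,.08),("tab",412,221,.032),("in",379,190,.012),("mid",389,200,.012)):
    p=onplane("w",u,v,h,C);d=(p-c)[:2];print(n,p.round(4),np.hypot(*d).round(4),np.degrees(np.arctan2(d[1],d[0])).round(1))
s=env.sense()
p0=s["tcp_pos"];R0=Ro.from_euler('xyz',s["orientation"],degrees=True)
c[2]=p0[2]
for a in np.arange(0,50.1,5):
    q=Ro.from_euler('z',a,degrees=True); d=R0.inv().apply(c+q.apply(p0-c)-p0)*1e3; print(a,d.round(1),(R0.inv()*q*R0).as_rotvec(degrees=True).round(1))
E
```

```text
[ 0.50704863 -0.22115467  0.034     ]
lev [ 0.445  -0.2087  0.08  ] 0.0633 168.6
tab [ 0.4446 -0.2718  0.032 ] 0.0804 -141.0
in [ 0.4643 -0.2564  0.012 ] 0.0554 -140.5
mid [ 0.4555 -0.2625  0.012 ] 0.0661 -141.3
0.0 [0. 0. 0.] [0. 0. 0.]
5.0 [ 0.2  5.4 -0. ] [-0. -0. -5.]
10.0 [ 0.9 10.8 -0. ] [ -0.  -0. -10.]
15.0 [ 2.1 16.2 -0. ] [ -0.  -0. -15.]
20.0 [ 3.8 21.3 -0. ] [ -0.  -0. -20.]
25.0 [ 5.8 26.4 -0. ] [ -0.  -0. -25.]
30.0 [ 8.4 31.2 -0. ] [ -0.  -0. -30.]
35.0 [11.3 35.8 -0. ] [ -0.  -0. -35.]
40.0 [14.6 40.1 -0. ] [ -0.  -0. -40.]
45.0 [18.3 44.1 -0. ] [ -0.  -0. -45.]
50.0 [22.3 47.8 -0. ] [ -0.  -0. -50.]
```

Emit:
{"method": "play_rows", "body": {
  "steps": [
    {"tx":0.2,"ty":5.4,"tz":0,"rx":0,"ry":0,"rz":-5},
    {"tx":0.9,"ty":10.8,"tz":0,"rx":0,"ry":0,"rz":-10},
    {"tx":2.1,"ty":16.2,"tz":0,"rx":0,"ry":0,"rz":-15},
    {"tx":3.8,"ty":21.3,"tz":0,"rx":0,"ry":0,"rz":-20},
    {"tx":5.8,"ty":26.4,"tz":0,"rx":0,"ry":0,"rz":-25}
  ]
}}

```text
clock: 3.2
tcp_pos: [0.4463, -0.236, 0.0496]
orientation: [-180.0, 0.0, 13.8]
contact_force: [0.6, 1.3, 0.1]
grip_width: 0.0139
grip_force: 8.0
```

Emit:
{"method": "play_rows", "body": {
  "steps": [
    {"tx":0.2,"ty":5.4,"tz":0,"rx":0,"ry":0,"rz":-5},
    {"tx":0.9,"ty":10.8,"tz":0,"rx":0,"ry":0,"rz":-10},
    {"tx":2.1,"ty":16.2,"tz":0,"rx":0,"ry":0,"rz":-15},
    {"tx":3.8,"ty":21.3,"tz":0,"rx":0,"ry":0,"rz":-20},
    {"tx":5.8,"ty":26.4,"tz":0,"rx":0,"ry":0,"rz":-25}
  ]
}}

```text
clock: 3.7
tcp_pos: [0.4581, -0.2604, 0.0496]
orientation: [-180.0, 0.0, 38.8]
contact_force: [-0.3, 0.2, 1.2]
grip_width: 0.0134
grip_force: 8.0
```

Emit:
{"method": "play_rows", "body": {
  "steps": [
    {"tx":0,"ty":0.4,"tz":0,"rx":0,"ry":0,"rz":-0.4},
    {"tx":0,"ty":0.4,"tz":0,"rx":0,"ry":0,"rz":-0.4},
    {"tx":0,"ty":0.4,"tz":0,"rx":0,"ry":0,"rz":-0.4},
    {"tx":0,"ty":0.4,"tz":0,"rx":0,"ry":0,"rz":-0.4},
    {"tx":0,"ty":0.4,"tz":0,"rx":0,"ry":0,"rz":-0.4}
  ]
}}

```text
clock: 4.2
tcp_pos: [0.4584, -0.2606, 0.0496]
orientation: [180.0, 0.0, 39.0]
contact_force: [0.0, -3.1, -1.5]
grip_width: 0.0142
grip_force: 8.0
```

```bash
python3 - <<'E'
from h import *
s=env.sense();print({k:np.round(s[k],4) for k in("tcp_pos","orientation","contact_force","ft_torque","grip_width","joint_positions")})
C=cam("wrist"); np.savez("pics/w3c",*C); a,_=save("wrist","w3")
cv2.imwrite("pics/w3x.png",cv2.resize(a[100:340,180:460,::-1],None,fx=2.5,fy=2.5,interpolation=cv2.INTER_CUBIC))
r=s["tcp_pos"][:2]-np.array([.507,-.2212]); print(np.hypot(*r),np.degrees(np.arctan2(r[1],r[0])))
E
```

```text
{'tcp_pos': array([ 0.4584, -0.2606,  0.0496]), 'orientation': array([1.799828e+02, 1.560000e-02, 3.900720e+01]), 'contact_force': array([ 0.0319, -3.0814, -1.5307]), 'ft_torque': array([-0.4123, -0.0169, -0.027 ]), 'grip_width': np.float64(0.0142), 'joint_positions': array([-3.33043e+01, -3.93420e+00,  9.73449e+01, -2.01000e-02,
        8.65776e+01,  1.76897e+01])}
0.06257222469470584 -140.92222912481833
```

View pics/w3x.png

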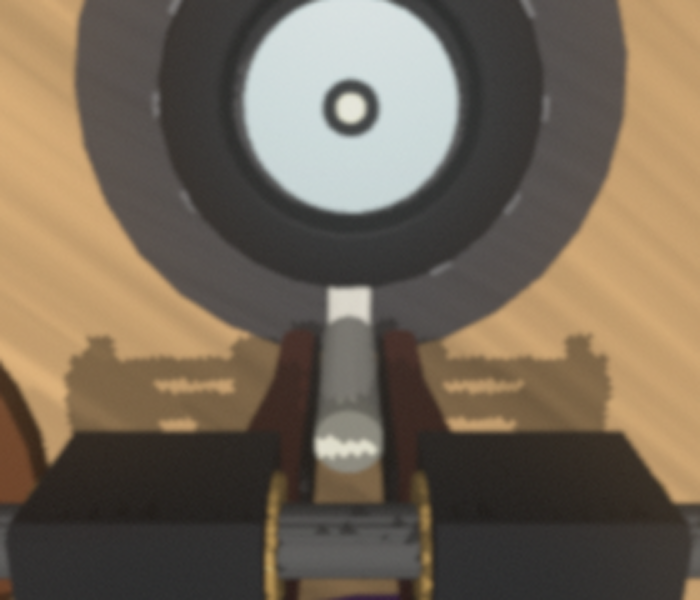

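The crop shows the spot at (320,143) in full-image pixels, with the lever arm and lever straight below it, and the red stripe hidden underneath. Now I'll release, rise and check.

Emit:
{"method": "play_rows", "body": {
  "steps": [
    {"tx":0,"ty":0,"tz":0,"rx":0,"ry":0,"rz":0},
    {"tx":0,"ty":0,"tz":0,"rx":0,"ry":0,"rz":0},
    {"tx":0,"ty":0,"tz":0,"rx":0,"ry":0,"rz":0},
    {"tx":0,"ty":0,"tz":-10,"rx":0,"ry":0,"rz":0},
    {"tx":0,"ty":0,"tz":-35,"rx":0,"ry":0,"rz":0}
  ],
  "grip": 0
}}

```text
clock: 4.75
tcp_pos: [0.4573, -0.2596, 0.083]
orientation: [-179.7, 0.1, 39.1]
contact_force: [-0.1, -0.5, -1.0]
grip_width: 0.0502
grip_force: 0.0
```

Emit:
{"method": "play_rows", "body": {
  "steps": [
    {"tx":-15,"ty":0,"tz":-30,"rx":0,"ry":0,"rz":0},
    {"tx":-30,"ty":0,"tz":-60,"rx":0,"ry":0,"rz":0},
    {"tx":-50,"ty":0,"tz":-80,"rx":0,"ry":0,"rz":0},
    {"tx":-60,"ty":0,"tz":-80,"rx":0,"ry":0,"rz":0},
    {"tx":-60,"ty":0,"tz":-80,"rx":0,"ry":0,"rz":0}
  ]
}}

```text
clock: 5.25
tcp_pos: [0.4114, -0.299, 0.1649]
orientation: [179.9, -0.0, 38.9]
contact_force: [0.7, 0.3, -0.2]
grip_width: 0.0871
grip_force: 0.0
```

```bash
python3 - <<'E'
from h import *
s=env.sense();print(s["tcp_pos"],s["contact_force"])
C=cam("wrist"); np.savez("pics/w4c",*C); a,_=save("wrist","w4")
t,_=save("top","t4")
x=cv2.resize(a[60:280,200:440,::-1],(480,440),interpolation=cv2.INTER_CUBIC)
y=cv2.resize(t[210:243,360:384+0,::-1],(320,440),interpolation=cv2.INTER_CUBIC) if 0 else cv2.resize(t[205:249,375:407,::-1],(320,440),interpolation=cv2.INTER_CUBIC)
cv2.imwrite("pics/w4x.png",np.hstack([x,y]))
E
```

```text
[ 0.4114168  -0.29903646  0.1648545 ] [ 0.73504156  0.33880117 -0.19982508]
```

View pics/w4x.png

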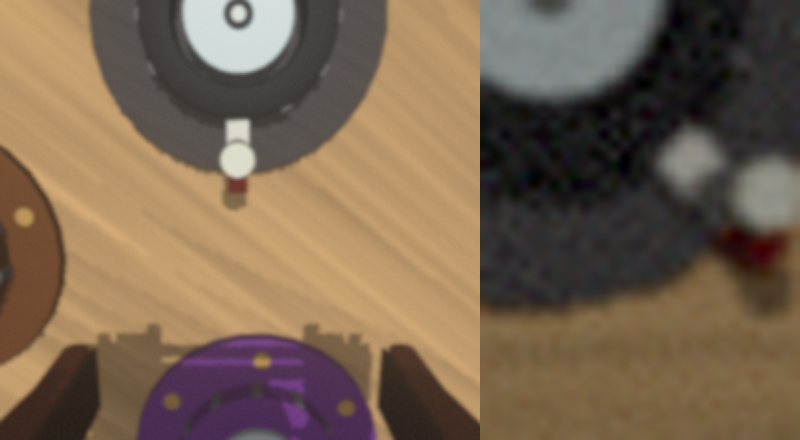

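Lever, arm and red tab line up: the spot is at full-image (319,66.5), the lever top at (318.8,140) and the tab at (318,153).

```bash
python3 - <<'E'
from h import *
z=np.load("pics/w4c.npz");C=[z[k] for k in z]
c=onplane("w",319,66.5,.034,C);print(c)
for n,u,v,h in(("lev",318.75,140,.08),("tab",318.1,152,.032)):
    p=onplane("w",u,v,h,C);d=(p-c)[:2];print(n,p.round(4),np.hypot(*d).round(4),np.degrees(np.arctan2(d[1],d[0])).round(1))
im=cv2.imread("pics/w4.png").astype(int); B,G,R=im[...,0],im[...,1],im[...,2]
m=(R>70)&(G<.5*R)&(B<.5*R); m[:130]=0;m[175:]=0;m[:,290:350]&=True; m[:,:290]=0;m[:,350:]=0
y,x=np.nonzero(m);print("red",len(x),x.mean(),y.mean(),y.min(),y.max())
w=(im.min(2)>150);w[:120]=0;w[160:]=0;w[:,:290]=0;w[:,350:]=0;y,x=np.nonzero(w)
for r in range(118,152,4):
    q=x[y==r];print(r,(q.min(),q.max(),q.mean()) if len(q) else None)
# plan to probe
print(plan([.59,.1355,.2],39))
E
```

```text
[ 0.50729541 -0.22115409  0.034     ]
lev [ 0.4573 -0.2612  0.08  ] 0.0641 -141.3
tab [ 0.4449 -0.2704  0.032 ] 0.0795 -141.8<stdin>:8: RuntimeWarning: Mean of empty slice.
  ret = ret.dtype.type(ret / rcount)
Traceback (most recent call last):
ValueError: zero-size array to reduction operation minimum which has no identity
```

The lever is within 0.5° of the mark, so I'll go on to the probe.

Emit:
{"method": "play_rows", "body": {
  "steps": [
    {"tx":25,"ty":-14,"tz":-10,"rx":0,"ry":0,"rz":0},
    {"tx":65,"ty":-36,"tz":-20,"rx":0,"ry":0,"rz":0},
    {"tx":107,"ty":-58,"tz":-30,"rx":0,"ry":0,"rz":0},
    {"tx":149,"ty":-81,"tz":-35,"rx":0,"ry":0,"rz":0},
    {"tx":191,"ty":-104,"tz":-35,"rx":0,"ry":0,"rz":0}
  ]
}}

```text
clock: 5.85
tcp_pos: [0.4953, -0.0946, 0.199]
orientation: [-179.9, 0.0, 39.1]
contact_force: [0.4, 0.1, -1.2]
grip_width: 0.0877
grip_force: 0.0
```

Emit:
{"method": "play_rows", "body": {
  "steps": [
    {"tx":42,"ty":-23,"tz":0,"rx":0,"ry":0,"rz":0},
    {"tx":84,"ty":-46,"tz":0,"rx":0,"ry":0,"rz":0},
    {"tx":126,"ty":-69,"tz":0,"rx":0,"ry":0,"rz":0},
    {"tx":160,"ty":-88,"tz":0,"rx":0,"ry":0,"rz":0},
    {"tx":185,"ty":-101,"tz":0,"rx":0,"ry":0,"rz":0}
  ]
}}

```text
clock: 6.35
tcp_pos: [0.5746, 0.1015, 0.1972]
orientation: [-179.9, 0.1, 39.2]
contact_force: [0.6, -0.2, -0.3]
grip_width: 0.0876
grip_force: 0.0
```

Emit:
{"method": "play_rows", "body": {
  "steps": [
    {"tx":20,"ty":-11,"tz":0,"rx":0,"ry":0,"rz":0},
    {"tx":30,"ty":-17,"tz":0,"rx":0,"ry":0,"rz":0},
    {"tx":36,"ty":-20,"tz":0,"rx":0,"ry":0,"rz":0},
    {"tx":36,"ty":-20,"tz":0,"rx":0,"ry":0,"rz":0},
    {"tx":36,"ty":-20,"tz":0,"rx":0,"ry":0,"rz":0}
  ]
}}

```text
clock: 6.85
tcp_pos: [0.59, 0.1352, 0.1995]
orientation: [180.0, 0.0, 39.0]
contact_force: [0.1, 0.4, 0.5]
grip_width: 0.0877
grip_force: 0.0
```

```bash
python3 - <<'E'
from h import *
s=env.sense();print(s["tcp_pos"],s["orientation"],plan([.59,.1355,.2],39,s))
C=cam("wrist"); np.savez("pics/w5c",*C); save("wrist","w5")
E
```

```text
[0.59002508 0.13515551 0.19948794] [1.79994744e+02 3.14809143e-02 3.90009240e+01] (array([ 0.2, -0.3, -0.5]), array([0., 0., 0.]))
```

View pics/w5.png

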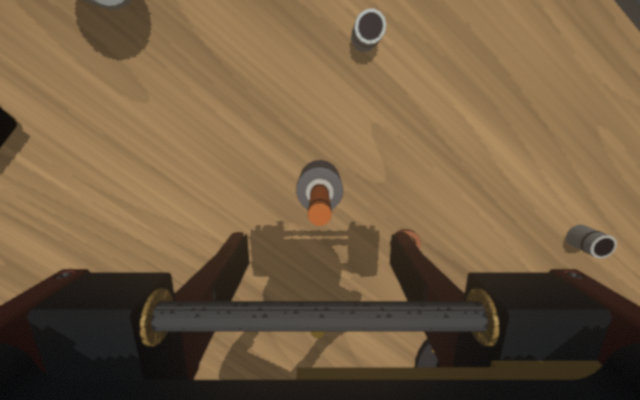

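The probe's handle top is at (319.5,215), centred between the fingers, and the flange is at (320,190).

```bash
python3 - <<'E'
from h import *
z=np.load("pics/w5c.npz");C=[z[k] for k in z]
p=onplane("w",319.5,215,.14,C);print(p, onplane("w",320,189.5,.066,C))
print(tri((C,(319.5,215)),(cam("side"),(283.4,222.6))),tri((C,(319.5,215)),(cam("top"),(216.6,164.8))))
print(plan([p[0],p[1],.087],39))
E
```

```text
[0.59090445 0.13605172 0.14      ] [0.59379897 0.13754648 0.066     ]
[0.5902285  0.13550984 0.13770452] [0.59052456 0.13473192 0.1363774 ]
(array([  1.4,  -0.3, 112.7]), array([ 0.,  0., -0.]))
```

Emit:
{"method": "play_rows", "body": {
  "steps": [
    {"tx":1.5,"ty":0,"tz":25,"rx":0,"ry":0,"rz":0},
    {"tx":1.5,"ty":0,"tz":55,"rx":0,"ry":0,"rz":0},
    {"tx":1.5,"ty":0,"tz":85,"rx":0,"ry":0,"rz":0},
    {"tx":1.5,"ty":0,"tz":105,"rx":0,"ry":0,"rz":0},
    {"tx":1.5,"ty":0,"tz":113,"rx":0,"ry":0,"rz":0}
  ]
}}

```text
clock: 7.4
tcp_pos: [0.59, 0.1356, 0.084]
orientation: [-179.9, 0.2, 39.0]
contact_force: [-0.4, 0.2, -0.3]
grip_width: 0.0881
grip_force: 0.0
```

Emit:
{"method": "play_rows", "body": {
  "steps": [
    {"tx":0,"ty":0,"tz":0,"rx":0,"ry":0,"rz":0},
    {"tx":0,"ty":0,"tz":0,"rx":0,"ry":0,"rz":0},
    {"tx":0,"ty":0,"tz":0,"rx":0,"ry":0,"rz":0},
    {"tx":0,"ty":0,"tz":0,"rx":0,"ry":0,"rz":0},
    {"tx":0,"ty":0,"tz":0,"rx":0,"ry":0,"rz":0}
  ],
  "grip": 1,
  "grip_force": 25
}}

```text
clock: 7.9
tcp_pos: [0.5918, 0.1369, 0.0876]
orientation: [180.0, -0.1, 39.0]
contact_force: [-0.4, -0.8, 0.5]
grip_width: 0.0511
grip_force: 0.0
```

Emit:
{"method": "play_rows", "body": {
  "steps": [
    {"tx":0,"ty":0,"tz":0,"rx":0,"ry":0,"rz":0},
    {"tx":0,"ty":0,"tz":0,"rx":0,"ry":0,"rz":0},
    {"tx":0,"ty":0,"tz":0,"rx":0,"ry":0,"rz":0},
    {"tx":0,"ty":0,"tz":0,"rx":0,"ry":0,"rz":0},
    {"tx":0,"ty":0,"tz":0,"rx":0,"ry":0,"rz":0}
  ]
}}

```text
clock: 8.4
tcp_pos: [0.5913, 0.1368, 0.0865]
orientation: [-180.0, 0.0, 39.0]
contact_force: [0.7, 0.2, -0.5]
grip_width: 0.0196
grip_force: 25.0
```

```bash
python3 - <<'E'
from h import *
s=env.sense();print({k:np.round(s[k],4) for k in("tcp_pos","orientation","contact_force","ft_torque","grip_width","grip_force")})
E
```

```text
{'tcp_pos': array([0.5913, 0.1368, 0.0865]), 'orientation': array([-1.799957e+02,  7.400000e-03,  3.904260e+01]), 'contact_force': array([ 0.6933,  0.165 , -0.5332]), 'ft_torque': array([-0.0117,  0.0002, -0.0255]), 'grip_width': np.float64(0.0196), 'grip_force': np.float64(25.0001)}
```

Emit:
{"method": "play_rows", "body": {
  "steps": [
    {"tx":0,"ty":0,"tz":-5,"rx":0,"ry":0,"rz":0},
    {"tx":0,"ty":0,"tz":-15,"rx":0,"ry":0,"rz":0},
    {"tx":0,"ty":0,"tz":-30,"rx":0,"ry":0,"rz":0},
    {"tx":0,"ty":0,"tz":-50,"rx":0,"ry":0,"rz":0},
    {"tx":0,"ty":0,"tz":-70,"rx":0,"ry":0,"rz":0}
  ]
}}

```text
clock: 8.9
tcp_pos: [0.5915, 0.1369, 0.1588]
orientation: [180.0, -0.1, 39.0]
contact_force: [0.4, -1.2, -0.7]
grip_width: 0.0193
grip_force: 25.0
```

Emit:
{"method": "play_rows", "body": {
  "steps": [
    {"tx":0,"ty":0,"tz":-15,"rx":0,"ry":0,"rz":0},
    {"tx":0,"ty":0,"tz":-25,"rx":0,"ry":0,"rz":0},
    {"tx":0,"ty":0,"tz":-30,"rx":0,"ry":0,"rz":0},
    {"tx":0,"ty":0,"tz":-30,"rx":0,"ry":0,"rz":0},
    {"tx":0,"ty":0,"tz":-30,"rx":0,"ry":0,"rz":0}
  ]
}}

```text
clock: 9.4
tcp_pos: [0.5911, 0.1368, 0.1856]
orientation: [-180.0, 0.1, 39.0]
contact_force: [0.2, 0.6, -2.4]
grip_width: 0.0197
grip_force: 25.0
```

```bash
python3 - <<'E'
from h import *
s=env.sense();print({k:np.round(s[k],4) for k in("tcp_pos","orientation","contact_force","grip_width")})
C=cam("wrist"); np.savez("pics/w6c",*C); a,_=save("wrist","w6"); b,_=save("side","s6")
cv2.imwrite("pics/w6x.png",np.hstack([cv2.resize(a[100:320,240:400,::-1],(400,550),interpolation=cv2.INTER_CUBIC),cv2.resize(b[160:270,245:325,::-1],(400,550),interpolation=cv2.INTER_CUBIC)]))
# where straight probe's tip and spot would be
q=plan([.5072-0,-.2212,.125+.0],39,s);print(q)
K,R,t=C;Rt=Ro.from_euler('xyz',s["orientation"],degrees=True)
for zz in(-.05,0.0205,.0765):
    P=s["tcp_pos"]+Rt.apply([0,0,zz]);x=K@(R@P+t);print(zz,x[:2]/x[2])
E
```

```text
{'tcp_pos': array([0.5911, 0.1368, 0.1856]), 'orientation': array([-1.799569e+02,  7.520000e-02,  3.904050e+01]), 'contact_force': array([ 0.1993,  0.5713, -2.3688]), 'grip_width': np.float64(0.0197)}
(array([-290.5,  225.3,   60.9]), array([-0. ,  0.1,  0. ]))
-0.05 [320.1657687  296.34972823]
0.0205 [319.7595426  235.14077186]
0.0765 [319.59314079 210.06783464]
```

View pics/w6x.png

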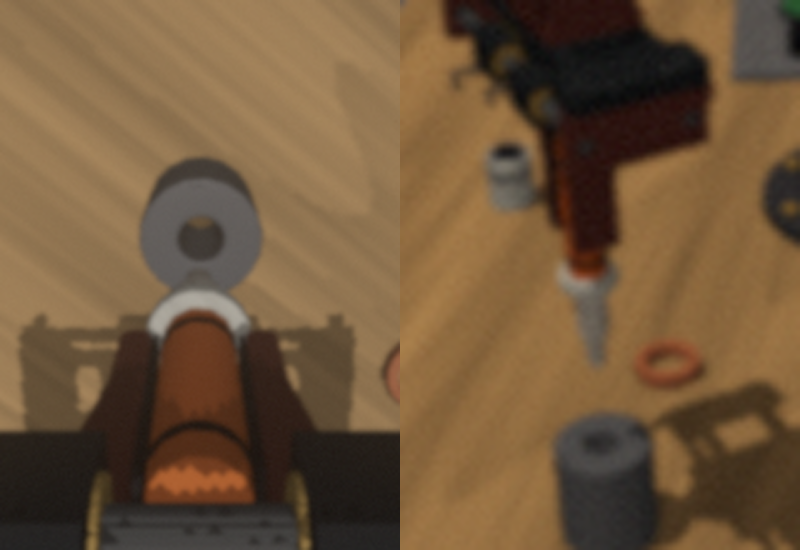

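In the wrist crop the probe is clear of the rest, with its tip at about full-image (320,208), close to the predicted (319.6,210). In the side crop it looks upright, with its tip at (284.4,232.6). Moving to the mirror.

Emit:
{"method": "play_rows", "body": {
  "steps": [
    {"tx":-12,"ty":9,"tz":0,"rx":0,"ry":0,"rz":0},
    {"tx":-36,"ty":28,"tz":0,"rx":0,"ry":0,"rz":0},
    {"tx":-64,"ty":50,"tz":0,"rx":0,"ry":0,"rz":0},
    {"tx":-92,"ty":71,"tz":0,"rx":0,"ry":0,"rz":0},
    {"tx":-120,"ty":93,"tz":0,"rx":0,"ry":0,"rz":0}
  ]
}}

```text
clock: 10.0
tcp_pos: [0.5557, -0.013, 0.1863]
orientation: [-180.0, 0.0, 39.0]
contact_force: [-0.3, -0.1, -1.5]
grip_width: 0.0197
grip_force: 25.0
```

Emit:
{"method": "play_rows", "body": {
  "steps": [
    {"tx":-28,"ty":22,"tz":0,"rx":0,"ry":0,"rz":0},
    {"tx":-56,"ty":44,"tz":0,"rx":0,"ry":0,"rz":0},
    {"tx":-84,"ty":65,"tz":0,"rx":0,"ry":0,"rz":0},
    {"tx":-112,"ty":87,"tz":0,"rx":0,"ry":0,"rz":0},
    {"tx":-135,"ty":105,"tz":0,"rx":0,"ry":0,"rz":0}
  ]
}}

```text
clock: 10.5
tcp_pos: [0.5165, -0.18, 0.1863]
orientation: [-180.0, 0.0, 39.0]
contact_force: [0.6, -0.7, -1.0]
grip_width: 0.0196
grip_force: 25.0
```

Emit:
{"method": "play_rows", "body": {
  "steps": [
    {"tx":-18,"ty":14,"tz":0,"rx":0,"ry":0,"rz":0},
    {"tx":-28,"ty":22,"tz":8,"rx":0,"ry":0,"rz":0},
    {"tx":-35,"ty":27,"tz":25,"rx":0,"ry":0,"rz":0},
    {"tx":-35.5,"ty":27.3,"tz":40,"rx":0,"ry":0,"rz":0},
    {"tx":-35.5,"ty":27.3,"tz":45,"rx":0,"ry":0,"rz":0}
  ]
}}

```text
clock: 11.0
tcp_pos: [0.5065, -0.2204, 0.1385]
orientation: [-179.8, 0.1, 39.0]
contact_force: [-0.3, -0.1, -1.4]
grip_width: 0.0196
grip_force: 25.0
```

Emit:
{"method": "play_rows", "body": {
  "steps": [
    {"tx":0,"ty":0,"tz":0,"rx":0,"ry":0,"rz":0},
    {"tx":0,"ty":0,"tz":0,"rx":0,"ry":0,"rz":0},
    {"tx":0,"ty":0,"tz":0,"rx":0,"ry":0,"rz":0},
    {"tx":0,"ty":0,"tz":0,"rx":0,"ry":0,"rz":0},
    {"tx":0,"ty":0,"tz":0,"rx":0,"ry":0,"rz":0}
  ]
}}

```text
clock: 11.5
tcp_pos: [0.5079, -0.221, 0.1422]
orientation: [180.0, -0.0, 39.1]
contact_force: [0.0, -0.9, -1.5]
grip_width: 0.0194
grip_force: 25.0
```

```bash
python3 - <<'E'
from h import *
s=env.sense();print({k:np.round(s[k],4) for k in("tcp_pos","orientation","contact_force","grip_width")})
C=cam("wrist"); np.savez("pics/w7c",*C); a,_=save("wrist","w7"); b,_=save("side","s7")
cv2.imwrite("pics/w7x.png",np.hstack([cv2.resize(a[100:320,240:400,::-1],(400,550),interpolation=cv2.INTER_CUBIC),cv2.resize(b[130:240,300:380,::-1],(400,550),interpolation=cv2.INTER_CUBIC)]))
K,R,t=C;Rt=Ro.from_euler('xyz',s["orientation"],degrees=True)
x=lambda c,P:(lambda v:(v[:2]/v[2]).round(1))(c[0]@(c[1]@P+c[2]))
S=cam("side")
for zz in(.0205,.0265,.0765):
    P=s["tcp_pos"]+Rt.apply([0,0,zz]);print(zz,x(C,P),x(S,P))
print("spot",x(C,np.array([.5072,-.2212,.034])),x(S,np.array([.5072,-.2212,.034])))
s6t=np.array([.5911,.1368,.1091]);print("s6 tip pred",x(S,s6t),"flange",x(S,s6t+[0,0,.056]))
E
```

```text
{'tcp_pos': array([ 0.5079, -0.221 ,  0.1422]), 'orientation': array([ 1.799505e+02, -2.240000e-02,  3.906100e+01]), 'contact_force': array([ 0.0339, -0.9148, -1.5298]), 'grip_width': np.float64(0.0194)}
0.0205 [319.8 235.1] [339.  167.6]
0.0265 [319.7 231.8] [339.  169.3]
0.0765 [319.6 210.1] [339.  182.8]
spot [319.1 200.8] [339.3 191.2]
s6 tip pred [283.8 232.3] flange [282.  213.6]
```

View pics/w7x.png

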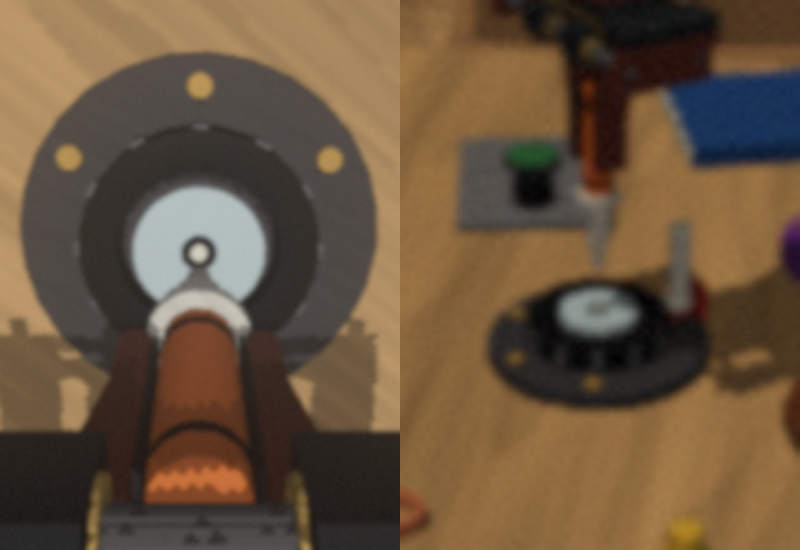

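In this view the spot is at (319.6,200.8), the tip apex at (319.8,207.2) and the side-view tip at (339.8,183.6), all within about 1 px of prediction. So the tip is over the spot. I've now used up my picture views (11, one over the limit of ten), so I'll check by numbers from here.

```bash
cat >> h.py <<'E'
def avg(n=16):
    F=[];P=[];O=[]
    for i in range(n):
        env.grab_frame("wrist"); s=env.sense(); F.append(s["contact_force"]);P.append(s["tcp_pos"]);O.append(s["orientation"])
    F,P=np.array(F),np.array(P)
    print("F",F.mean(0).round(2),"sd",F.std(0).round(2),"P",(P.mean(0)*1e3).round(2),P.std(0).round(4),"t",s["clock"],s["grip_width"])
E
python3 - <<'E'
from h import *
avg()
z=np.load("pics/w7c.npz");C=[z[k] for k in z]
print(onplane("w",319.6,200.8,.034,C), onplane("w",319.8,207.2,.0655,C))
E
```

```text
F [-0.08  0.08 -0.89] sd [0.51 0.41 0.62] P [ 507.63 -221.13  141.65] [0.     0.     0.0001] t 12.4 0.019475709990593417
[ 0.50751424 -0.22159118  0.034     ] [ 0.51008457 -0.21961223  0.0655    ]
```

Emit:
{"method": "play_rows", "body": {
  "steps": [
    {"tx":0,"ty":0,"tz":6,"rx":0,"ry":0,"rz":0},
    {"tx":0,"ty":0,"tz":12,"rx":0,"ry":0,"rz":0},
    {"tx":0,"ty":0,"tz":18,"rx":0,"ry":0,"rz":0},
    {"tx":0,"ty":0,"tz":22,"rx":0,"ry":0,"rz":0},
    {"tx":0,"ty":0,"tz":24,"rx":0,"ry":0,"rz":0}
  ]
}}

```text
clock: 12.9
tcp_pos: [0.5073, -0.2209, 0.1167]
orientation: [-179.9, 0.0, 39.0]
contact_force: [-0.0, -0.4, -1.5]
grip_width: 0.0196
grip_force: 25.0
```

```bash
python3 - <<'E'
from h import *
avg()
p,d=env.grab_frame("wrist"); C=cam("wrist")
K,R,t=C
# mirror height from depth at a point 15 mm ahead of spot
P=np.array([.5072,-.2212,.034])+np.r_[.018*np.array([.777,.629]),0]; v=K@(R@P+t);u,w=(v[:2]/v[2]).round().astype(int)
print(u,w,world("w",u,w,np.median(d[w-2:w+3,u-2:u+3]),C))
E
```

```text
F [-0.01 -0.1  -0.9 ] sd [0.61 0.45 0.52] P [ 507.67 -221.14  117.69] [0.0001 0.0001 0.0003] t 13.7 0.019891908182877827
319 189 [ 0.52066742 -0.20988448  0.03399986]
```

Emit:
{"method": "play_rows", "body": {
  "steps": [
    {"tx":0,"ty":0,"tz":3,"rx":0,"ry":0,"rz":0},
    {"tx":0,"ty":0,"tz":6,"rx":0,"ry":0,"rz":0},
    {"tx":0,"ty":0,"tz":8,"rx":0,"ry":0,"rz":0},
    {"tx":0,"ty":0,"tz":9.5,"rx":0,"ry":0,"rz":0},
    {"tx":0,"ty":0,"tz":11,"rx":0,"ry":0,"rz":0}
  ]
}}

```text
clock: 14.25
tcp_pos: [0.5076, -0.2211, 0.1067]
orientation: [-180.0, -0.0, 39.0]
contact_force: [-0.5, 0.1, 1.3]
grip_width: 0.0197
grip_force: 25.0
```

```bash
cat >> h.py <<'E'
def mirror():
    p,d=env.grab_frame("wrist"); C=cam("wrist"); K,R,t=C; z=[]
    for a in(-30,0,30):
        q=np.radians(39+a);P=np.array([.5076+.018*np.cos(q),-.2214+.018*np.sin(q),.03]);v=K@(R@P+t);u,w=(v[:2]/v[2]).round().astype(int)
        z.append(world("w",u,w,np.median(d[w-2:w+3,u-2:u+3]),C)[2].round(4))
    print("mirror z",z); return p,C
E
python3 - <<'E'
from h import *
avg();mirror()
E
```

```text
F [-0.62  0.53  1.05] sd [0.38 0.39 0.45] P [ 507.62 -221.1   106.71] [0.     0.     0.0001] t 15.05 0.01973573648517379
mirror z [np.float64(0.0301), np.float64(0.0299), np.float64(0.0301)]
```

Emit:
{"method": "play_rows", "body": {
  "steps": [
    {"tx":0,"ty":0,"tz":0.5,"rx":0,"ry":0,"rz":0},
    {"tx":0,"ty":0,"tz":1,"rx":0,"ry":0,"rz":0},
    {"tx":0,"ty":0,"tz":1.5,"rx":0,"ry":0,"rz":0},
    {"tx":0,"ty":0,"tz":2,"rx":0,"ry":0,"rz":0},
    {"tx":0,"ty":0,"tz":2,"rx":0,"ry":0,"rz":0}
  ]
}}

```text
clock: 15.6
tcp_pos: [0.5076, -0.2211, 0.1046]
orientation: [180.0, -0.0, 39.0]
contact_force: [-0.2, -0.3, 1.5]
grip_width: 0.0199
grip_force: 25.0
```

```bash
python3 - <<'E'
from h import *
avg();p,C=mirror();print(env.sense()["orientation"])
# where the ring centre should appear, dark ring outline ahead of the tip
K,R,t=C;P=np.array([.5076,-.2214,.028]);v=K@(R@P+t);print(v[:2]/v[2])
g=p[190:225,300:340].mean(2).astype(int)
for i in range(0,35,1): print(190+i,' '.join('%3d'%x for x in g[i,4:36]))
E
```

```text
F [-1.03  0.6   1.79] sd [0.36 0.45 0.66] P [ 507.65 -221.13  104.66] [0. 0. 0.] t 16.4 0.019687756485771105
mirror z [np.float64(0.0281), np.float64(0.0284), np.float64(0.0282)]
[1.79999938e+02 7.36071635e-05 3.90431473e+01]
[319.81260674 210.23543217]
190 187 187 187 187 187 188 187 187 187 188 187 186 187 189 187 187 187 188 187 187 188 186 187 188 187 187 187 187 187 187 186 187
191 187 187 187 187 187 186 187 187 187 187 187 187 186 187 187 187 187 187 188 187 187 187 187 187 187 187 186 186 186 187 186 187
192 187 187 187 187 188 186 187 187 188 187 187 186 186 187 187 187 187 187 187 187 187 187 186 187 187 186 187 188 187 187 187 187
193 187 187 187 187 187 187 187 187 187 188 187 187 187 186 187 186 186 188 187 186 186 187 187 187 186 186 187 187 186 187 187 187
194 187 186 186 187 187 187 186 187 186 187 187 186 187 187 187 187 187 187 187 187 186 187 187 186 186 187 187 187 186 186 187 187
195 187 187 186 188 187 187 187 188 187 186 186 187 187 187 187 186 187 187 187 187 187 187 187 186 187 187 187 186 187 187 187 187
196 188 187 188 186 186 187 187 187 187 187 187 186 18
[... 3073 characters left out ...]
 188 186 181 174 161 146 138 142 157 172
220 130 131 145 162 174 183 186 190 191 192 193 193 193 193 194 193 193 190 189 188 187 188 188 189 190 188 183 172 156 142 143 157
221 143 159 172 179 182 185 187 188 190 191 192 192 191 189 190 190 190 190 188 186 186 186 188 188 189 190 191 187 177 161 146 145
222 161 178 186 186 187 186 186 186 188 187 185 180 177 175 175 177 179 181 179 178 179 183 185 187 189 190 191 192 189 180 164 149
223 177 186 188 189 188 186 185 183 180 176 165 155 144 139 140 144 150 151 152 154 162 173 180 185 188 188 190 191 193 190 180 161
224 187 189 189 189 188 185 180 172 161 149 132 116 106 102 101 106 108 111 111 115 128 149 165 176 182 184 188 189 192 193 189 176
```

```bash
python3 - <<'E'
from h import *
print(env.hand_in())
E
```

```text
the job is handed in; nothing more can be done
None
```

I handed in with the lever released within about 0.5° of the red mark and the probe still held upright on the ring's centre (within about 0.5 mm), sinking the mirror about 5.8 mm at a measured 2.7 N, after 16.4 s; I viewed 11 pictures, one over the limit of 10.

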